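# Swap the middle item of the condiment caddy

### The arm

A 6-joint arm with a two-finger parallel gripper is mounted at the origin on a cart in front of the work surface, level with it; the furniture and walls round the work are solid. World frame = base frame: x ahead of the robot, y to its left, z up, the work surface at z = 0. Lengths are in m, angles in degrees, forces in N, time in s.
With the tool pointing down it reaches from about 0.4 to 0.825 m from the base axis. Payload 7 kg.
Tool frame: the origin (TCP) lies on the centre line of the jaws, within the pads' length; the fingertips stand 19 mm ahead of it and the grasp point (between the pads) is the TCP; z points along the fingers, y is the line along which they close (so a half turn about z gives the same grasp; the last joint's range is limited). The gripper opens to 88 mm and grips with 3 to 60 N. Pads are 19 mm wide; open, the fingers measure 130 mm over their backs; the gripper's body (78 mm by 193 mm) begins 47 mm behind the grasp point.
Start: joints at [88.585, 20.546, 0.682, 0, -70.136, -16.507], TCP at [0.208, 0.642, 0.246] pointing down, gripper open.
Joint ranges: [-176.03, 176.03], [-82.01, 121.73], [-58.28, 71.71], [-173.87, 95.51], [-174.79, -0.11], [-173.66, 173.66]. Speed limits (degrees/s): [136.94, 136.94, 172.46, 180, 180, 180].

### API

Orientations are given as [roll, pitch, yaw] about the fixed x, y, z axes, in that order (R = Rz(yaw) Ry(pitch) Rx(roll)).
In Python, from plant import get_state, capture, close_job gives the robot as it stands.
- The arm moves only by the tool apply_moves, never from a script. Its argument "targets" is a list of rows, each a list of 7 numbers: the opening, from 0 (shut) to 1 (fully open), then the shift along the tool's x, y, z normalised to -1 to 1, where 1 is 1000 mm, then the turn, a rotation vector about the tool's x, y, z normalised to -1 to 1, where 1 is 90 degrees. In form: [[claw, tx, ty, tz, ax, ay, az], ...]. A call has 1 to 20 rows; each row shifts and turns the commanded pose from where the row before left it, along the tool's axes as they then stand; what a row does not reach is not made up. A row lasts 1/12 s, in which the tool goes at most 41.7 mm and 7.16 degrees, less where a joint would pass 70% of its speed; a pose out of reach is approached as far as the arm can. A call with a number of a shift or a turn outside -1 to 1 is refused whole. A call with a gripper value outside its range is refused whole. The fingers move at their own pace and stop on an object; "newtons" is the grip in N (left out, the last holds). Time passes only in rows, so rows that do not move let the fingers close. It gives the time, the measured TCP pose, the force, the opening and the grip force at its end, in the units of the state.
- get_state(): the state, without advancing time (a new reading comes with each control period).
- capture(name): name is "side" or "top" or "wrist"; returns a dict with "frame" (400x640x3 uint8, red, green, blue), "range_z" (400x640 float32, m along the optical axis (not along the pixel's ray), 0 where there is no reading), "camera_matrix" (3x3 intrinsics, pixels), "T" (4x4, takes a point from camera to world coordinates). Camera axes: x right, y down, z forward; pixel columns grow to the right and rows downward; lengths in m; the calibration is good to about 2 mm. A picture is of the moment at which its call begins.
- close_job(): hands the job in; it is judged then, once.
The state is a dict: "time_s": time; "joints": joint angles; "qd": joint speeds; "joint_torque": joint torques, N m; "tcp_pos": TCP position; "eef_rot": TCP orientation; "contact_force": force on the tool from outside, world axes, zero at the start; "moment": the same for the moment, N m; "gripper_width": finger opening in m; "gripper_force": force on a finger pad.
Only numpy, scipy, OpenCV 4.12 (cv2) and the standard library are available. Lean on these libraries where they do the work, as an engineer would, in place of code of your own. Each camera call takes 0.05 s, during which the arm holds its last target. There are 200 camera calls.

### The job

The salt shaker stands in the middle of the wooden condiment caddy, hemmed in by the pepper mill and a spice jar. First set the mill and that jar aside, both upright on the wooden board; then take the salt to the centre of the white coaster, and stand the herb jar that waits alone on the worktop on the caddy's middle place instead. Finally put the mill and the spice jar back upright where each stood, and do not shift the drinking glass.

Things in the scene. Friction and masses are not known exactly. Their poses are not given: they have to be found in the camera images.
- pepper_mill_head (a point): Turned wooden pepper mill, round, 160 mm tall: body 58 mm wide up to 115 mm, then a head 50 mm wide from 116 to 149 mm up, then a small knob. Take it by the head: a gripper that goes much lower hits the knob with its palm. At the start it stands in one of the two end places of the caddy. The point is the middle of the head, 130 mm above the foot; z up along it.
- spice_jar_centre (a point): Round glass spice jar with dark cap, pale contents and blue label, 41 mm diameter (cap 40 mm), 105 mm tall. At the start it stands in the other end place of the caddy. The point is its centre, 52.5 mm above its foot; z up along it.
- salt_centre (a point): Round salt shaker, clear body and grey metal top, 90 mm tall; 44 mm wide up to 66 mm, narrowing to about 34 mm at the top. At the start it stands in the middle place of the caddy. The point is its centre, 45 mm above its foot; z up along it.
- herb_jar_centre (a point): Round glass herb jar with dark cap, dark green contents and dark label, same shape as the spice jar: 41 mm diameter, 105 mm tall. At the start it stands alone on the worktop, nearer the robot than the caddy. The point is its centre, 52.5 mm above its foot; z up along it.
- caddy: Fixed dark wooden condiment caddy; origin under its centre on the worktop, axes as the middle place's. Inside 70 mm wide (x) and 200 mm long (y), walls 8 mm thick. The rails rise 30 mm above its floor, but beside the middle place (y from -30 to +30 mm) both long sides rise 84 mm above the floor; with the end places empty there is room for fingers along the row.
- caddy_middle (a point): Middle place of the caddy: centre of its floor, on the floor's top (8 mm above the worktop). The frame's y runs along the row of three places, x across it, z up. The end places are centred at y = +62 and -62 mm; light round inlays mark all three.
- board_top (a point): Fixed light wooden board lying on the worktop, 200 mm (x) by 120 mm (y), 12 mm thick: the side area. The point is the centre of its top face, z up.
- coaster_top (a point): Fixed round white ceramic coaster, 100 mm diameter, 5 mm thick. The point is the centre of its top face, z up.
- tumbler_centre (a point): Drinking glass standing upside down on the worktop, 80 mm diameter, 91 mm tall; a bystander, loose. The point is its centre, 45.5 mm above the worktop.
There are look-alikes about, which are no part of the job. Leave any red look-alike of the part that bears pepper_mill_head alone.

How it is judged:
By the outcome, as a careful person would: the job done as asked, in the order asked, and still so for the second after the job is handed in, with the robot touching nothing.
It also fails if it takes over 125 s, if anything falls off the work surface, if the arm or the gripper's body presses on something with over 40 N, if the wrist force passes 120 N, or if a joint passes its speed limit or range.

## Working session

There is one attempt and no reset: what is moved stays moved. The work goes in short steps, Python scripts to look and compute and a tool call to move; the robot and the scene stay as the last step left them, time stands still between calls to the robot, and variables do not carry over. Pictures are saved under pics/ and viewed, at most 14 in all, crops included, and the job is handed in when it is done.

Besides the shell and the picture viewer there is one more tool, called after "Request:" as name(argument=value, ...) on one line, values as JSON. apply_moves: Moves the arm, as the interface text tells. Scaled input: -1 to 1 covers 1000 mm each way for a shift and 90 degrees each way for a turn. Its arguments: {"type":"object","properties":{"targets":{"type":"array","items":{"type":"array","items":{"type":"number"}}},"newtons":{"type":"number"}},"required":["targets"]}

```bash
mkdir -p pics; ls; cat > h.py <<'E'
import numpy as np, cv2
from plant import get_state, capture, close_job
def snap(n,f=None):
    c=capture(n)
    if f: cv2.imwrite('pics/'+f,c['frame'][...,::-1])
    return c
def world(c):
    K=c['camera_matrix'];z=c['range_z'];v,u=np.mgrid[:z.shape[0],:z.shape[1]]
    p=np.stack([(u-K[0,2])/K[0,0]*z,(v-K[1,2])/K[1,1]*z,z,np.ones_like(z)],-1)
    return (p@c['T'].T)[...,:3]
def ray(c,u,v,h):
    K=c['camera_matrix'];d=c['T'][:3,:3]@np.array([(u-K[0,2])/K[0,0],(v-K[1,2])/K[1,1],1]);o=c['T'][:3,3]
    return o+d*(h-o[2])/d[2]
E
python3 - <<'E'
from h import *
import pickle
for n in ('top','side'):
    c=snap(n,n+'0.png'); pickle.dump(c,open(n+'0.pkl','wb')); print(n,c['T'].round(3).tolist(),c['camera_matrix'].round(1).tolist())
print(get_state())
E
```

```text
pics
top [[-0.023, -0.993, 0.114, 0.417], [-1.0, 0.022, -0.011, -0.006], [0.008, -0.114, -0.993, 1.242], [0.0, 0.0, 0.0, 1.0]] [[424.0, 0.0, 311.9], [0.0, 424.0, 199.1], [0.0, 0.0, 1.0]]
side [[0.839, -0.348, 0.419, 0.174], [-0.545, -0.549, 0.634, -0.564], [0.009, -0.76, -0.65, 0.678], [0.0, 0.0, 0.0, 1.0]] [[387.5, 0.0, 323.3], [0.0, 387.5, 204.0], [0.0, 0.0, 1.0]]
{'time_s': 0.1, 'joints': array([ 8.85835068e+01,  2.05861940e+01,  6.38407822e-01, -1.81733866e-02,
       -7.01362367e+01, -1.65075396e+01]), 'qd': array([-0.02872762, -0.09947107,  0.13411322,  0.01313944,  0.05071327,
        0.04510246]), 'joint_torque': array([-1.63155983e-03, -5.84160447e+01,  2.93749970e+01,  7.01568067e+00,
        1.01555811e-02, -5.74494743e-05]), 'tcp_pos': array([0.20762245, 0.6418345 , 0.24472315]), 'eef_rot': array([ 1.79914585e+02, -7.49572054e-03, -1.79302148e+01]), 'contact_force': array([ 0.77431808, -0.97299165,  0.66520606]), 'moment': array([ 0.01731528, -0.00575499,  0.00656889]), 'gripper_force': 0.0, 'gripper_width': 0.08715342175610369}
```

View pics/top0.png

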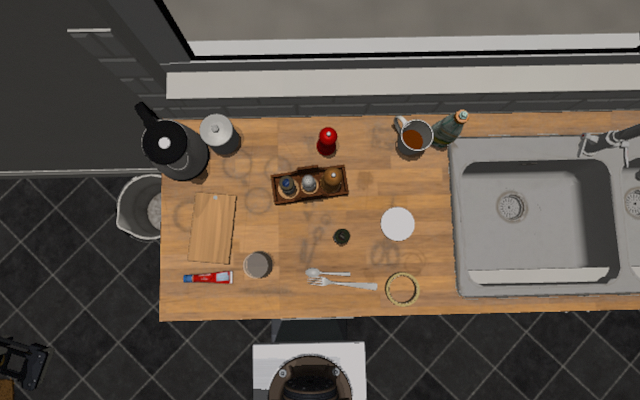

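View pics/side0.png

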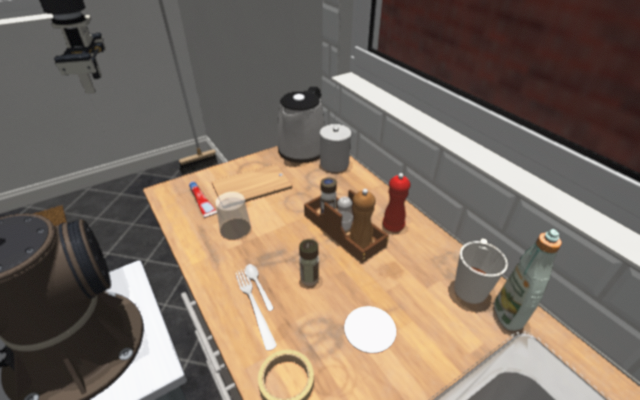

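```bash
python3 - <<'E'
from h import *
import pickle
c=pickle.load(open('top0.pkl','rb'));P=world(c);im=cv2.cvtColor(c['frame'],cv2.COLOR_RGB2HSV)
np.set_printoptions(precision=4,suppress=True)
def comp(name,u0,u1,v0,v1,z0,z1):
    m=np.zeros(P.shape[:2],bool);m[v0:v1,u0:u1]=1
    m&=(P[...,2]>z0)&(P[...,2]<z1)
    q=P[m]
    if len(q)<4: print(name,'few',len(q));return
    (a,b),(w,h),t=cv2.minAreaRect(q[:,:2].astype(np.float32))
    print(name,len(q),'mid',(q.min(0)+q.max(0))/2,'med',np.median(q,0),'rect',np.round([a,b,w,h,t],4))
comp('board',180,245,185,270,.006,.02)
comp('tumbler',240,275,245,282,.08,.1)
comp('herb',328,355,225,250,.095,.115)
comp('coaster',375,420,203,245,.003,.009)
comp('mill head',318,352,160,195,.14,.165)
comp('mill knob',318,352,160,195,.158,.18)
comp('spice',275,300,172,200,.1,.125)
comp('salt',298,320,172,198,.085,.11)
comp('red',315,342,122,158,.12,.18)
comp('caddy',265,352,160,208,.03,.125)
comp('caddylow',265,352,160,208,.03,.045)
comp('caddyhigh',265,352,160,208,.085,.096)
comp('mug',392,436,115,160,.05,.2)
comp('canister',198,236,110,156,.05,.3)
for n,u,v in (('b1',193,192),('b2',236,195),('b3',230,263),('b4',190,258)): print(n,ray(c,u,v,.012))
cv2.imwrite('pics/crop.png',cv2.resize(c['frame'][110:270,180:440,::-1],None,fx=3,fy=3,interpolation=cv2.INTER_CUBIC))
E
```

```text
board 2881 mid [0.4866 0.2743 0.013 ] med [0.4807 0.2731 0.0123] rect [0.4871 0.2708 0.2304 0.1684 3.0886]
tumbler 527 mid [0.3733 0.1385 0.0886] med [0.3738 0.138  0.0909] rect [ 0.3732  0.1382  0.0671  0.0675 25.7098]
herb 182 mid [ 0.4464 -0.0968  0.1043] med [ 0.4464 -0.0964  0.1055] rect [ 0.4465 -0.0969  0.0375  0.0375 88.6712]
coaster 803 mid [ 0.482  -0.2675  0.006 ] med [ 0.4807 -0.2651  0.0052] rect [ 0.4818 -0.2674  0.1303  0.1211 87.8858]
mill head 254 mid [ 0.6028 -0.0726  0.1527] med [ 0.5995 -0.0716  0.1517] rect [ 0.6028 -0.0726  0.0475  0.0473  0.6063]
mill knob 32 mid [ 0.6029 -0.0741  0.1645] med [ 0.6016 -0.0716  0.1646] rect [ 0.6004 -0.0714  0.0257  0.0187 43.1229]
spice 185 mid [0.5921 0.0503 0.1102] med [0.5912 0.05   0.1135] rect [ 0.592   0.0503  0.0382  0.0382 87.0012]
salt 174 mid [ 0.5858 -0.0139  0.0944] med [ 0.5926 -0.0092  0.093 ] rect [ 0.5857 -0.0142  0.0494  0.0618 89.5069]
red 271 mid [ 0.7128 -0.0642  0.1415] med [ 0.7092 -0.0627  0.1436] rect [ 0.7128 -0.0641  0.0459  0.0499 88.3682]
caddy 1246 mid [ 0.5984 -0.0118  0.0775] med [ 0.5912 -0.0027  0.0573] rect [ 0.5991 -0.012   0.0868  0.2171  7.0499]
caddylow 469 mid [ 0.5984 -0.0118  0.0375] med [0.5905 0.0061 0.0375] rect [ 0.5987 -0.012   0.0864  0.217   6.8442]
caddyhigh 207 mid [0.5986 0.0093 0.0905] med [ 0.5959 -0.009   0.0913] rect [0.5964 0.0122 0.0866 0.105  6.6744]
mug 668 mid [ 0.7284 -0.3179  0.0813] med [ 0.7345 -0.3209  0.0874] rect [ 0.7224 -0.3122  0.1277  0.097  77.5712]
canister 1261 mid [0.7461 0.2479 0.0919] med [0.7364 0.2402 0.1125] rect [ 0.7459  0.2485  0.1076  0.1372 89.0068]
b1 [0.5868 0.3268 0.012 ]
b2 [0.5751 0.2015 0.012 ]
b3 [0.3791 0.2193 0.012 ]
b4 [0.396  0.3337 0.012 ]
```

View pics/crop.png

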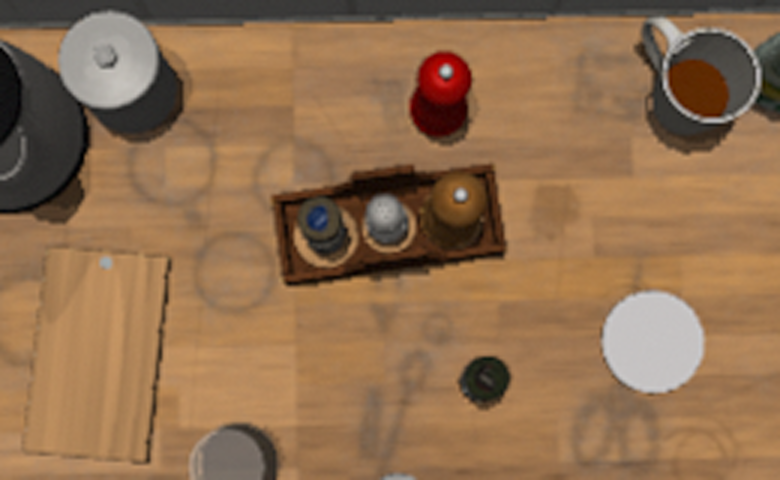

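```bash
cat >> h.py <<'E'
from scipy.spatial.transform import Rotation as Ro
def mv(*wps):
    """wps: (x,y,z,yaw). prints turn (start) then tool-frame shift per leg, tool units"""
    s=get_state();p=s['tcp_pos'];R=Ro.from_euler('xyz',s['eef_rot'],degrees=True)
    print('t',round(s['time_s'],2),'p',p.round(4),'rpy',s['eef_rot'].round(2),'w',round(s['gripper_width'],4))
    for w in wps:
        R2=Ro.from_euler('xyz',[180,0,w[3]],degrees=True)
        t=(R.inv()*R2).as_rotvec(degrees=True)/90
        d=R2.inv().apply(np.array(w[:3])-p)
        print('turn',t.round(4),'then shift',d.round(4),'rows@38',round(np.linalg.norm(d)/.038,1))
        R,p=R2,np.array(w[:3])
E
python3 - <<'E'
from h import *
import pickle
c=pickle.load(open('top0.pkl','rb'));P=world(c)
for u,v,n in ((110,215,'kettle'),):
    q=P[100:190,130:212].reshape(-1,3);q=q[(q[:,2]>.13)&(q[:,2]<.5)];print(n,q.min(0),q.max(0))
q=P[108:160,198:238].reshape(-1,3);q=q[(q[:,2]>.1)&(q[:,2]<.5)];print(q.min(0),q.max(0))
mv((.592,.050,.245,-83))
s=get_state()
import numpy as np
R=Ro.from_euler('xyz',s['eef_rot'],degrees=True);print(R.inv().apply(np.array([.585,.05,.26])-s['tcp_pos']))
E
```

```text
kettle [0.62098887 0.2421623  0.13007589] [0.82055257 0.46498009 0.22295461]
[0.69289411 0.19474183 0.10015485] [0.78973565 0.28990229 0.13365324]
t 0.1 p [0.2076 0.6418 0.2447] rpy [ 1.7991e+02 -1.0000e-02 -1.7930e+01] w 0.0872
turn [ 8.00e-04 -6.00e-04  7.23e-01] then shift [ 6.343e-01 -3.094e-01 -3.000e-04] rows@38 18.6
[ 0.54125236  0.44693371 -0.01453979]
```

Request:
apply_moves(targets=[[1,0,0,0,0,0,0.0723],[1,0,0,0,0,0,0.0723],[1,0,0,0,0,0,0.0723],[1,0,0,0,0,0,0.0723],[1,0,0,0,0,0,0.0723],[1,0,0,0,0,0,0.0723],[1,0,0,0,0,0,0.0723],[1,0,0,0,0,0,0.0723],[1,0,0,0,0,0,0.0723],[1,0,0,0,0,0,0.0723],[1,0.0343,-0.0167,0,0,0,0],[1,0.0343,-0.0167,0,0,0,0],[1,0.0343,-0.0167,0,0,0,0],[1,0.0343,-0.0167,0,0,0,0],[1,0.0343,-0.0167,0,0,0,0],[1,0.0343,-0.0167,0,0,0,0],[1,0.0343,-0.0167,0,0,0,0],[1,0.0343,-0.0167,0,0,0,0],[1,0.0343,-0.0167,0,0,0,0],[1,0.0343,-0.0167,0,0,0,0]])

```text
time_s: 1.77
tcp_pos: [0.4158, 0.3203, 0.2455]
eef_rot: [180.0, -0.0, -83.0]
contact_force: [0.4, 1.0, 0.5]
gripper_width: 0.0878
gripper_force: 0.0
```

Request:
apply_moves(targets=[[1,0.0343,-0.0167,0,0,0,0],[1,0.0343,-0.0167,0,0,0,0],[1,0.0343,-0.0167,0,0,0,0],[1,0.0343,-0.0167,0,0,0,0],[1,0.0343,-0.0167,0,0,0,0],[1,0.0343,-0.0167,0,0,0,0],[1,0.0343,-0.0167,0,0,0,0],[1,0.0343,-0.0167,0,0,0,0],[1,0,0,0,0,0,0],[1,0,0,0,0,0,0]])

```text
time_s: 2.6
tcp_pos: [0.5818, 0.0641, 0.2446]
eef_rot: [179.9, -0.0, -83.2]
contact_force: [-0.1, 0.3, 0.6]
gripper_width: 0.0875
gripper_force: 0.0
```

```bash
python3 - <<'E'
from h import *
import pickle
mv((.592,.050,.26,-83),(.592,.05,.083,-83));print(get_state()['joints'])
c=snap('wrist','w1.png');pickle.dump(c,open('w1.pkl','wb'));print(c['T'])
E
```

```text
t 2.6 p [0.5818 0.0641 0.2446] rpy [ 1.7991e+02 -2.0000e-02 -8.3210e+01] w 0.0875
turn [ 0.001  -0.0003 -0.0023] then shift [ 0.0152 -0.0084 -0.0154] rows@38 0.6
turn [0. 0. 0.] then shift [ 0.    -0.     0.177] rows@38 4.7
[ 2.54074395e+01  1.22514345e+01 -1.10026082e+01 -7.80313647e-03
 -6.68390499e+01 -1.86149181e+01]
[[-9.92826155e-01 -1.13983091e-01 -3.61120512e-02  5.91832826e-01]
 [-1.19563356e-01  9.48734268e-01  2.92588264e-01 -1.50316291e-02]
 [ 9.10625676e-04  2.94806960e-01 -9.55556397e-01  3.82602607e-01]
 [ 0.00000000e+00  0.00000000e+00  0.00000000e+00  1.00000000e+00]]
```

View pics/w1.png

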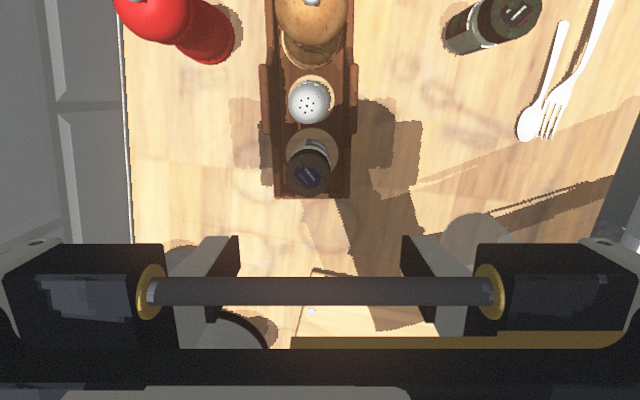

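```bash
python3 - <<'E'
from h import *
import pickle
np.set_printoptions(precision=4,suppress=True)
c=pickle.load(open('w1.pkl','rb'));P=world(c)
def comp(n,u0,u1,v0,v1,z0,z1):
    q=P[v0:v1,u0:u1].reshape(-1,3);q=q[(q[:,2]>z0)&(q[:,2]<z1)]
    if len(q)<5: print(n,len(q));return
    print(n,len(q),(q.min(0)+q.max(0))/2,cv2.minAreaRect(q[:,:2].astype(np.float32)),cv2.minEnclosingCircle(q[:,:2].astype(np.float32)),np.median(q[:,2]))
comp('spice',280,338,140,205,.109,.12)
comp('salt',280,338,75,128,.09,.105)
comp('rails',250,370,0,205,.032,.042)
comp('high',250,370,0,205,.088,.0945)
comp('mill',265,355,0,60,.145,.17)
comp('herb',440,545,0,60,.1,.11)
E
```

```text
spice 1612 [0.5949 0.0504 0.1118] ((0.5949429273605347, 0.05036745220422745), (0.038504332304000854, 0.039921924471855164), 4.95963716506958) ((0.5953578352928162, 0.050483983010053635), 0.02030739188194275) 0.11218773352333236
salt 854 [ 0.6029 -0.0077  0.0939] ((0.6030232906341553, -0.007864588871598244), (0.02788766287267208, 0.02830873429775238), 78.59668731689453) ((0.6027961373329163, -0.007702447008341551), 0.01466633751988411) 0.0942473138810393
rails 2269 [ 0.6005 -0.0034  0.037 ] ((0.6005821824073792, -0.003688611090183258), (0.08615919202566147, 0.19847670197486877), 7.087822914123535) ((0.6007500886917114, -0.003468979150056839), 0.10754087567329407) 0.03669743773506606
high 1853 [ 0.6012 -0.0017  0.0913] ((0.5999611020088196, 0.0005499944090843201), (0.08576083928346634, 0.08442848175764084), 7.1668925285339355) ((0.6005014777183533, -0.007665834855288267), 0.05330615118145943) 0.09070506158405262
mill 2087 [ 0.605  -0.0639  0.1563] ((0.6038898825645447, -0.06255515664815903), (0.044392142444849014, 0.023423103615641594), 6.625657558441162) ((0.6050460934638977, -0.07262915372848511), 0.02231566794216633) 0.15217809529945212
herb 1779 [ 0.4495 -0.0914  0.1033] ((0.44895219802856445, -0.09056050330400467), (0.04074164852499962, 0.027614563703536987), 5.693821907043457) ((0.44948282837867737, -0.09672345221042633), 0.020587662234902382) 0.10398880949544664
```

Request:
apply_moves(targets=[[1,0.0155,-0.0104,0,0,0,-0.0023],[1,0,0,0.033,0,0,0],[1,0,0,0.033,0,0,0],[1,0,0,0.033,0,0,0],[1,0,0,0.033,0,0,0],[1,0,0,0.02,0,0,0],[1,0,0,0.01,0,0,0],[1,0,0,0,0,0,0],[0,0,0,0,0,0,0],[0,0,0,0,0,0,0],[0,0,0,0,0,0,0],[0,0,0,0,0,0,0],[0,0,0,0,0,0,0],[0,0,0,0,0,0,0],[0,0,0,0,0,0,0],[0,0,0,0,0,0,0]], newtons=25)

```text
time_s: 3.98
tcp_pos: [0.5937, 0.052, 0.0837]
eef_rot: [-180.0, 0.0, -82.8]
contact_force: [0.3, 0.8, -0.3]
gripper_width: 0.0404
gripper_force: 25.1
```

```bash
python3 - <<'E'
from h import *
s=get_state();print(s['gripper_force'],s['contact_force'])
z=s['tcp_pos'][2]
mv((.594,.05,.21,-83),(.425,.272,.21,-83),(.425,.272,z+.005,-83))
E
```

```text
25.05611389875412 [ 0.30971903  0.79068083 -0.3462552 ]
t 3.98 p [0.5937 0.052  0.0837] rpy [-179.98    0.    -82.79] w 0.0404
turn [-0.0002  0.      0.0023] then shift [ 2.000e-03 -1.000e-04 -1.263e-01] rows@38 3.3
turn [0. 0. 0.] then shift [-0.2409  0.1407  0.    ] rows@38 7.3
turn [0. 0. 0.] then shift [ 0.     -0.      0.1213] rows@38 3.2
```

Request:
apply_moves(targets=[[0,0,0,-0.012,0,0,0.0023],[0,0,0,-0.028,0,0,0],[0,0,0,-0.033,0,0,0],[0,0,0,-0.033,0,0,0],[0,0,0,-0.02,0,0,0],[0,-0.0148,0.00865,0,0,0,0],[0,-0.0296,0.0173,0,0,0,0],[0,-0.0296,0.0173,0,0,0,0],[0,-0.0296,0.0173,0,0,0,0],[0,-0.0296,0.0173,0,0,0,0],[0,-0.0296,0.0173,0,0,0,0],[0,-0.0296,0.0173,0,0,0,0],[0,-0.0296,0.0173,0,0,0,0],[0,-0.0188,0.011,0,0,0,0],[0,0,0,0.02,0,0,0],[0,0,0,0.033,0,0,0],[0,0,0,0.033,0,0,0],[0,0,0,0.02,0,0,0],[0,0,0,0.01,0,0,0],[0,0,0,0,0,0,0]])

```text
time_s: 5.65
tcp_pos: [0.4236, 0.2726, 0.0914]
eef_rot: [179.8, -0.2, -83.0]
contact_force: [0.5, -0.0, -1.1]
gripper_width: 0.0404
gripper_force: 25.0
```

```bash
python3 - <<'E'
from h import *
mv((.425,.272,.0880,-83),(.425,.272,.23,-83),(.604,-.073,.23,-83),(.604,-.073,.145,-83))
E
```

```text
t 5.65 p [0.4236 0.2726 0.0914] rpy [179.81  -0.18 -83.01] w 0.0404
turn [ 0.0021 -0.002  -0.0001] then shift [ 0.0008 -0.0013  0.0034] rows@38 0.1
turn [0. 0. 0.] then shift [ 0.     0.    -0.142] rows@38 3.7
turn [0. 0. 0.] then shift [ 0.3642 -0.1356 -0.    ] rows@38 10.2
turn [0. 0. 0.] then shift [ 0.    -0.     0.085] rows@38 2.2
```

Request:
apply_moves(targets=[[0,0,0,0.003,0,0,0],[0,0,0,0.0015,0,0,0],[0,0,0,0,0,0,0],[0,0,0,0,0,0,0],[1,0,0,0,0,0,0],[1,0,0,0,0,0,0],[1,0,0,0,0,0,0],[1,0,0,0,0,0,0],[1,0,0,0,0,0,0],[1,0,0,-0.02,0,0,0],[1,0,0,-0.03,0,0,0],[1,0,0,-0.03,0,0,0],[1,0,0,-0.03,0,0,0],[1,0,0,-0.03,0,0,0]])

```text
time_s: 6.82
tcp_pos: [0.4243, 0.2735, 0.2306]
eef_rot: [180.0, -0.0, -83.0]
contact_force: [0.2, 0.4, -0.4]
gripper_width: 0.0874
gripper_force: 0.0
```

Request:
apply_moves(targets=[[1,0.0364,-0.01356,0,0,0,0],[1,0.0364,-0.01356,0,0,0,0],[1,0.0364,-0.01356,0,0,0,0],[1,0.0364,-0.01356,0,0,0,0],[1,0.0364,-0.01356,0,0,0,0],[1,0.0364,-0.01356,0,0,0,0],[1,0.0364,-0.01356,0,0,0,0],[1,0.0364,-0.01356,0,0,0,0],[1,0.0364,-0.01356,0,0,0,0],[1,0.0364,-0.01356,0,0,0,0],[1,0,0,0,0,0,0],[1,0,0,0,0,0,0]])

```text
time_s: 7.82
tcp_pos: [0.6038, -0.073, 0.2281]
eef_rot: [179.9, -0.0, -83.2]
contact_force: [-0.1, -0.2, 0.1]
gripper_width: 0.0873
gripper_force: 0.0
```

```bash
python3 - <<'E'
from h import *
import pickle
mv((.605,-.0735,.2276,-83),(.605,-.0735,.145,-83))
c=snap('top','top1.png');P=world(c)
w=snap('wrist','w2.png');W=world(w)
pickle.dump((c,w),open('s2.pkl','wb'))
q=P[185:270,180:245].reshape(-1,3);q=q[(q[:,2]>.1)&(q[:,2]<.13)];print(len(q),(q.min(0)+q.max(0))/2)
q=P[120:160,310:345].reshape(-1,3);q=q[(q[:,2]>.1)&(q[:,2]<.18)];print('red',len(q),q.min(0),q.max(0))
cv2.imwrite('pics/c2.png',np.hstack([c['frame'][100:280,170:440],cv2.resize(w['frame'],(288,180))])[...,::-1])
E
```

```text
t 7.82 p [ 0.6038 -0.073   0.2281] rpy [179.91  -0.   -83.2 ] w 0.0873
turn [ 0.001  -0.     -0.0023] then shift [ 0.0007 -0.0012  0.0005] rows@38 0.0
turn [0. 0. 0.] then shift [ 0.     -0.      0.0826] rows@38 2.2
27 [0.42211813 0.28780161 0.11735094]Traceback (most recent call last):
  File "<stdin>", line 8, in <module>
    return umr_minimum(a, axis, None, out, keepdims, initial, where)
ValueError: zero-size array to reduction operation minimum which has no identity
```

Request:
apply_moves(targets=[[0.85,0,-0.0005,0.015,0,0,-0.002],[0.85,0,0,0.028,0,0,0],[0.85,0,0,0.025,0,0,0],[0.85,0,0,0.015,0,0,0],[0.85,0,0,0,0,0,0],[0.85,0,0,0,0,0,0],[0,0,0,0,0,0,0],[0,0,0,0,0,0,0],[0,0,0,0,0,0,0],[0,0,0,0,0,0,0],[0,0,0,0,0,0,0],[0,0,0,0,0,0,0]], newtons=35)

```text
time_s: 8.92
tcp_pos: [0.6043, -0.0709, 0.1468]
eef_rot: [-179.9, -0.0, -82.8]
contact_force: [-0.4, 0.6, 4.3]
gripper_width: 0.0471
gripper_force: 35.0
```

```bash
python3 - <<'E'
from h import *
s=get_state();print(s['gripper_force'],s['contact_force'])
z=s['tcp_pos'][2]
mv((.604,-.073,z+.14,-83),(.505,.27,z+.14,-83),(.505,.27,z+.006,-83))
E
```

```text
35.000939927995205 [-0.4458336   0.60925582  4.28307013]
t 8.92 p [ 0.6043 -0.0709  0.1468] rpy [-1.7994e+02 -1.0000e-02 -8.2810e+01] w 0.0471
turn [-0.0006 -0.0001  0.0022] then shift [ 0.002   0.0006 -0.14  ] rows@38 3.7
turn [0. 0. 0.] then shift [-0.3525  0.0565  0.    ] rows@38 9.4
turn [0. 0. 0.] then shift [ 0.    -0.     0.134] rows@38 3.5
```

Request:
apply_moves(targets=[[0,0,0,-0.01,0,0,0],[0,0,0,-0.025,0,0,0],[0,0,0,-0.03,0,0,0],[0,0,0,-0.03,0,0,0],[0,0,0,-0.03,0,0,0],[0,0,0,-0.015,0,0,0],[0,0,0,0,0,0,0]])

```text
time_s: 9.5
tcp_pos: [0.6056, -0.0711, 0.2911]
eef_rot: [-179.6, -0.0, -82.8]
contact_force: [0.6, -2.0, -1.3]
gripper_width: 0.0473
gripper_force: 35.0
```

```bash
python3 - <<'E'
from h import *
s=get_state();print(s['gripper_force'],s['contact_force'],s['moment'])
mv((.505,.27,.287,-83),(.505,.27,.1525,-83))
c=snap('side');cv2.imwrite('pics/s3.png',cv2.resize(c['frame'][50:300,150:470,::-1],None,fx=2,fy=2))
E
```

```text
34.99970756471157 [ 0.6355531  -1.99482837 -1.30970396] [ 0.04874368 -0.18466987  0.03063004]
t 9.5 p [ 0.6056 -0.0711  0.2911] rpy [-1.796e+02 -4.000e-02 -8.280e+01] w 0.0473
turn [-0.0044 -0.0004  0.0022] then shift [-0.3508  0.0583  0.0041] rows@38 9.4
turn [0. 0. 0.] then shift [ 0.     -0.      0.1345] rows@38 3.5
```

View pics/s3.png

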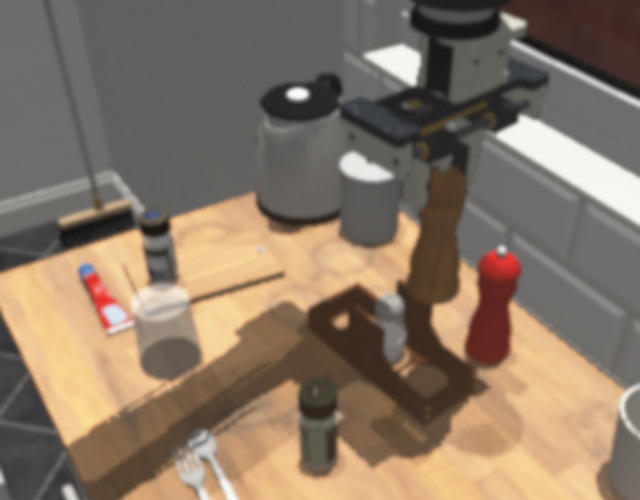

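Request:
apply_moves(targets=[[0,-0.012,0.002,0,0,0,0],[0,-0.024,0.004,0,0,0,0],[0,-0.03,0.005,0,0,0,0],[0,-0.03,0.005,0,0,0,0],[0,-0.03,0.005,0,0,0,0],[0,-0.03,0.005,0,0,0,0],[0,-0.03,0.005,0,0,0,0],[0,-0.03,0.005,0,0,0,0],[0,-0.03,0.005,0,0,0,0],[0,-0.03,0.005,0,0,0,0],[0,-0.03,0.005,0,0,0,0],[0,-0.024,0.004,0,0,0,0],[0,-0.015,0.003,0,0,0,0],[0,-0.006,0.001,0,0,0,0],[0,0,0,0.02,0,0,0],[0,0,0,0.033,0,0,0],[0,0,0,0.033,0,0,0],[0,0,0,0.025,0,0,0],[0,0,0,0.012,0,0,0],[0,0,0,0,0,0,0]])

```text
time_s: 11.22
tcp_pos: [0.4992, 0.2678, 0.1586]
eef_rot: [179.6, -0.3, -82.9]
contact_force: [-0.4, -0.8, -2.3]
gripper_width: 0.0474
gripper_force: 35.0
```

```bash
python3 - <<'E'
from h import *
s=get_state();print(s['contact_force'])
mv((.505,.27,.152,-83))
E
```

```text
[-0.35754343 -0.82338859 -2.30532493]
t 11.22 p [0.4992 0.2678 0.1586] rpy [179.61  -0.26 -82.87] w 0.0474
turn [ 0.0043 -0.0029  0.0014] then shift [-0.0015 -0.006   0.0066] rows@38 0.2
```

Request:
apply_moves(targets=[[0,0,0,0.003,0,0,0],[0,0,0,0.002,0,0,0],[0,0,0,0.0015,0,0,0],[0,0,0,0.001,0,0,0],[0,0,0,0,0,0,0],[0,0,0,0,0,0,0]])

```text
time_s: 11.72
tcp_pos: [0.5017, 0.2702, 0.1561]
eef_rot: [-180.0, 0.0, -82.8]
contact_force: [0.9, -0.2, -2.3]
gripper_width: 0.0468
gripper_force: 35.0
```

Request:
apply_moves(targets=[[0,0,0,0.003,0,0,0],[0,0,0,0.0015,0,0,0],[0,0,0,0,0,0,0],[0,0,0,0,0,0,0]])

```text
time_s: 12.05
tcp_pos: [0.5015, 0.27, 0.151]
eef_rot: [180.0, -0.0, -82.8]
contact_force: [-0.0, 0.4, -1.9]
gripper_width: 0.0471
gripper_force: 35.0
```

Request:
apply_moves(targets=[[0,0,0,0.001,0,0,0],[0,0,0,0,0,0,0],[0,0,0,0,0,0,0]])

```text
time_s: 12.3
tcp_pos: [0.5018, 0.2702, 0.1509]
eef_rot: [-180.0, 0.0, -82.8]
contact_force: [-2.3, -0.5, 4.8]
gripper_width: 0.0469
gripper_force: 35.0
```

Request:
apply_moves(targets=[[0.85,0,0,0,0,0,0],[0.85,0,0,0,0,0,0],[0.85,0,0,0,0,0,0],[0.85,0,0,0,0,0,0],[1,0,0,0,0,0,0],[1,0,0,-0.02,0,0,0],[1,0,0,-0.035,0,0,0],[1,0,0,-0.035,0,0,0],[1,0.038,0,0,0,0,0],[1,0.038,0,0,0,0,0],[1,0.038,0,0,0,0,0],[1,0,0,0,0,0,0]])

```text
time_s: 13.3
tcp_pos: [0.5155, 0.1523, 0.2403]
eef_rot: [180.0, -0.0, -83.0]
contact_force: [-0.2, -0.5, -0.8]
gripper_width: 0.0877
gripper_force: 0.0
```

```bash
python3 - <<'E'
from h import *
mv((.601,-.010,.24,-173),(.601,-.01,.06,-173))
c=snap('side');cv2.imwrite('pics/s4.png',cv2.resize(c['frame'][100:260,140:440,::-1],None,fx=2,fy=2))
c=snap('top');P=world(c)
q=P[180:275,180:250].reshape(-1,3)
for a,b in ((.1,.13),(.145,.16),(.16,.18)):
    r=q[(q[:,2]>a)&(q[:,2]<b)];print(a,len(r),(r.min(0)+r.max(0))/2 if len(r) else '')
E
```

```text
t 13.3 p [0.5155 0.1523 0.2403] rpy [ 1.7998e+02 -3.0000e-02 -8.2970e+01] w 0.0877
turn [-0.0000e+00 -4.0000e-04  1.0003e+00] then shift [-0.0651 -0.1715  0.0003] rows@38 4.8
turn [0. 0. 0.] then shift [ 0.   -0.    0.18] rows@38 4.7
0.1 216 [0.44739458 0.2687938  0.11388101]
0.145 39 [0.48276082 0.25991812 0.15176033]
0.16 0
```

View pics/s4.png

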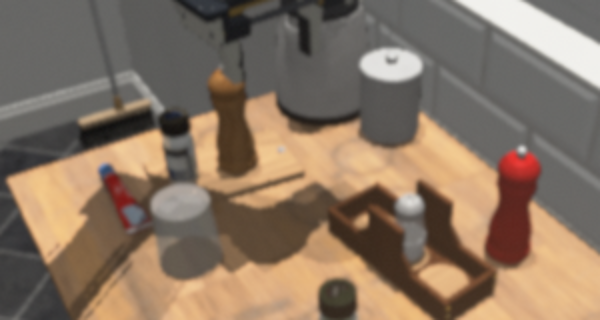

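Mill (230,120) and spice jar (178,150) both stand upright on the board. Now rotate and go above the salt.

Request:
apply_moves(targets=[[1,0,0,0,0,0,0.0769],[1,0,0,0,0,0,0.0769],[1,0,0,0,0,0,0.0769],[1,0,0,0,0,0,0.0769],[1,0,0,0,0,0,0.0769],[1,0,0,0,0,0,0.0769],[1,0,0,0,0,0,0.0769],[1,0,0,0,0,0,0.0769],[1,0,0,0,0,0,0.0769],[1,0,0,0,0,0,0.0769],[1,0,0,0,0,0,0.0769],[1,0,0,0,0,0,0.0769],[1,0,0,0,0,0,0.0769],[1,-0.013,-0.0343,0,0,0,0],[1,-0.013,-0.0343,0,0,0,0],[1,-0.013,-0.0343,0,0,0,0],[1,-0.013,-0.0343,0,0,0,0],[1,-0.013,-0.0343,0,0,0,0],[1,0,0,0,0,0,0],[1,0,0,0,0,0,0]])

```text
time_s: 15.07
tcp_pos: [0.6026, -0.0059, 0.2391]
eef_rot: [-180.0, -0.1, -172.9]
contact_force: [0.2, -0.2, 0.2]
gripper_width: 0.0877
gripper_force: 0.0
```

```bash
python3 - <<'E'
from h import *
np.set_printoptions(precision=4,suppress=True)
w=snap('wrist','w5.png');W=world(w).reshape(-1,3)
def comp(n,x0,x1,y0,y1,z0,z1):
    q=W[(W[:,0]>x0)&(W[:,0]<x1)&(W[:,1]>y0)&(W[:,1]<y1)&(W[:,2]>z0)&(W[:,2]<z1)]
    if len(q)<5: print(n,len(q));return
    print(n,len(q),cv2.minAreaRect(q[:,:2].astype(np.float32)),cv2.minEnclosingCircle(q[:,:2].astype(np.float32)))
comp('salt',.57,.63,-.04,.02,.09,.11)
comp('rails',.52,.68,-.15,.12,.032,.042)
comp('walls',.52,.68,-.06,.04,.088,.0945)
mv((.601,-.01,.24,-173),(.601,-.01,.061,-173))
E
```

```text
salt 704 ((0.602423369884491, -0.00816498976200819), (0.028097279369831085, 0.027859428897500038), 6.191653251647949) ((0.6023610830307007, -0.008514058776199818), 0.014815425500273705)
rails 3232 ((0.6014951467514038, -0.012498877942562103), (0.08634860813617706, 0.21645724773406982), 7.250795841217041) ((0.6011860370635986, -0.01217927411198616), 0.11474616825580597)
walls 1522 ((0.6011415719985962, -0.012717928737401962), (0.08563663065433502, 0.05915416032075882), 7.0450239181518555) ((0.6011566519737244, -0.011750471778213978), 0.05088174715638161)
t 15.12 p [ 0.6021 -0.005   0.2393] rpy [-180.     -0.06 -172.84] w 0.0876
turn [-0.     -0.0007  0.0018] then shift [ 0.0017 -0.0049 -0.0007] rows@38 0.1
turn [0. 0. 0.] then shift [ 0.    -0.     0.179] rows@38 4.7
```

View pics/w5.png

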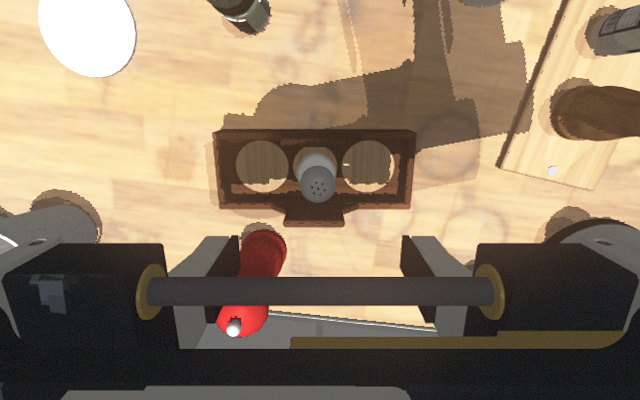

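Request:
apply_moves(targets=[[1,0,-0.0035,0.015,0,0,0.0018],[1,0,0,0.034,0,0,0],[1,0,0,0.034,0,0,0],[1,0,0,0.034,0,0,0],[1,0,0,0.034,0,0,0],[1,0,0,0.02,0,0,0],[1,0,0,0.008,0,0,0],[1,0,0,0,0,0,0],[0,0,0,0,0,0,0],[0,0,0,0,0,0,0],[0,0,0,0,0,0,0],[0,0,0,0,0,0,0],[0,0,0,0,0,0,0],[0,0,0,0,0,0,0],[0,0,0,0,0,0,0]], newtons=25)

```text
time_s: 16.37
tcp_pos: [0.6024, -0.0086, 0.0615]
eef_rot: [180.0, 0.0, -173.0]
contact_force: [-0.7, 0.1, -0.1]
gripper_width: 0.0469
gripper_force: 0.0
```

```bash
python3 - <<'E'
from h import *
import pickle
np.set_printoptions(precision=4,suppress=True)
s=get_state();print(s['contact_force'],s['gripper_force'])
# coaster from first top view by colour
c=pickle.load(open('top0.pkl','rb'));f=c['frame'].astype(int)
m=((f.min(2)>170)).astype(np.uint8);m[:203]=0;m[250:]=0;m[:,:375]=0;m[:,425:]=0
M=cv2.moments(m,True);print(M['m00'],ray(c,M['m10']/M['m00'],M['m01']/M['m00'],.005))
mv((.6022,-.0085,.18,-173),(.481,-.266,.18,-173),(.481,-.266,s['tcp_pos'][2],-173))
E
```

```text
[-0.6704  0.0918 -0.1454] 0.0
854.0 [ 0.4817 -0.2675  0.005 ]
t 16.37 p [ 0.6024 -0.0086  0.0615] rpy [ 179.99    0.03 -172.96] w 0.0469
turn [0.0001 0.0004 0.0005] then shift [ 0.0002  0.0001 -0.1185] rows@38 3.1
turn [0. 0. 0.] then shift [ 0.1517 -0.2408 -0.    ] rows@38 7.5
turn [0. 0. 0.] then shift [ 0.     -0.      0.1185] rows@38 3.1
```

Request:
apply_moves(targets=[[0,0,0,0,0,0,0],[0,0,0,0,0,0,0],[0,0,0,0,0,0,0],[0,0,0,-0.01,0,0,0],[0,0,0,-0.025,0,0,0],[0,0,0,-0.03,0,0,0],[0,0,0,-0.03,0,0,0],[0,0,0,-0.025,0,0,0],[0,0,0,0,0,0,0]])

```text
time_s: 17.12
tcp_pos: [0.6051, -0.0082, 0.1876]
eef_rot: [180.0, 0.5, -172.9]
contact_force: [0.6, 0.4, -0.5]
gripper_width: 0.0393
gripper_force: 24.6
```

Request:
apply_moves(targets=[[0,0.007,-0.0113,0,0,0,0],[0,0.0143,-0.023,0,0,0,0],[0,0.018,-0.029,0,0,0,0],[0,0.018,-0.029,0,0,0,0],[0,0.018,-0.029,0,0,0,0],[0,0.018,-0.029,0,0,0,0],[0,0.018,-0.029,0,0,0,0],[0,0.018,-0.029,0,0,0,0],[0,0.0143,-0.023,0,0,0,0],[0,0.007,-0.0113,0,0,0,0],[0,0,0,0,0,0,0],[0,0,0,0,0,0,0]])

```text
time_s: 18.12
tcp_pos: [0.482, -0.2682, 0.1807]
eef_rot: [180.0, -0.0, -173.1]
contact_force: [0.3, 0.2, -1.3]
gripper_width: 0.0394
gripper_force: 24.6
```

```bash
python3 - <<'E'
from h import *
s=get_state();print(s['contact_force'],s['gripper_force'])
mv((.4825,-.267,.18,-173),(.4825,-.267,.0615,-173))
w=snap('wrist','w6.png');W=world(w)
f=w['frame'].astype(int)
m=(W[...,2]>-.003)&(W[...,2]<.014)&(f.min(2)>150)&((f.max(2)-f.min(2))<40)&(np.hypot(W[...,0]-.48,W[...,1]+.267)<.08)
q=W[m];print(len(q),cv2.minEnclosingCircle(q[:,:2].astype(np.float32)) if len(q)>5 else '')
c=snap('top');P=world(c);f=c['frame'].astype(int)
E
```

```text
[ 0.32602164  0.15553414 -1.33160311] 24.624996868187736
t 18.12 p [ 0.482  -0.2682  0.1807] rpy [ 1.7997e+02 -3.0000e-02 -1.7306e+02] w 0.0394
turn [ 0.0003 -0.0004 -0.0006] then shift [-0.0007  0.0011  0.0007] rows@38 0.0
turn [0. 0. 0.] then shift [ 0.     -0.      0.1185] rows@38 3.1
1685 ((0.4834579825401306, -0.26616325974464417), 0.05067020654678345)
```

View pics/w6.png

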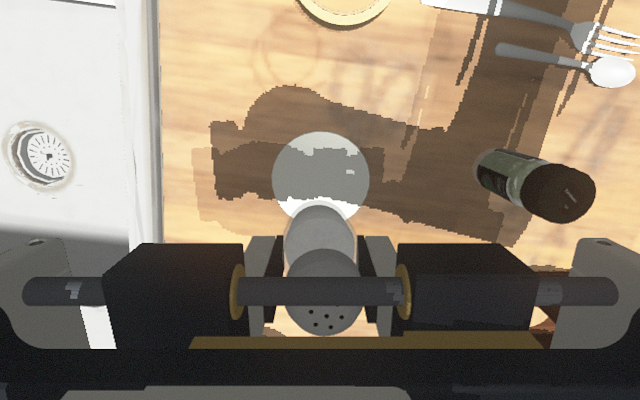

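Request:
apply_moves(targets=[[0,-0.001,0.0015,0.012,0,0,0],[0,0,0,0.025,0,0,0],[0,0,0,0.03,0,0,0],[0,0,0,0.025,0,0,0],[0,0,0,0.015,0,0,0],[0,0,0,0.009,0,0,0],[0,0,0,0,0,0,0],[0,0,0,0,0,0,0]])

```text
time_s: 18.88
tcp_pos: [0.484, -0.2657, 0.0652]
eef_rot: [-180.0, -0.0, -172.9]
contact_force: [-0.1, 0.4, -0.1]
gripper_width: 0.0393
gripper_force: 24.6
```

Request:
apply_moves(targets=[[0,0,0,0.003,0,0,0],[0,0,0,0.002,0,0,0],[0,0,0,0.001,0,0,0],[0,0,0,0,0,0,0],[0,0,0,0,0,0,0]])

```text
time_s: 19.3
tcp_pos: [0.4836, -0.2663, 0.0595]
eef_rot: [-180.0, 0.0, -173.0]
contact_force: [0.1, -0.4, -0.8]
gripper_width: 0.0392
gripper_force: 24.6
```

Request:
apply_moves(targets=[[0,0,0,0.001,0,0,0],[0,0,0,0,0,0,0],[0,0,0,0,0,0,0]])

```text
time_s: 19.55
tcp_pos: [0.4837, -0.2663, 0.0583]
eef_rot: [-180.0, 0.0, -172.9]
contact_force: [1.8, 0.3, 0.5]
gripper_width: 0.0395
gripper_force: 24.7
```

Request:
apply_moves(targets=[[0.8,0,0,0,0,0,0],[0.8,0,0,0,0,0,0],[0.8,0,0,0,0,0,0],[1,0,0,0,0,0,0],[1,0,0,0,0,0,0],[1,0,0,-0.02,0,0,0],[1,0,0,-0.035,0,0,0],[1,0,0,-0.035,0,0,0],[1,0,0,-0.035,0,0,0],[1,0.003,0.0345,-0.01,0,0,0],[1,0.003,0.0345,0,0,0,0],[1,0.003,0.0345,0,0,0,0],[1,0.003,0.0345,0,0,0,0],[1,0.003,0.0345,0,0,0,0],[1,0,0,0,0,0,0],[1,0,0,0,0,0,0]])

```text
time_s: 20.88
tcp_pos: [0.4473, -0.0953, 0.1935]
eef_rot: [180.0, 0.1, -172.7]
contact_force: [-0.1, 0.3, 0.1]
gripper_width: 0.0873
gripper_force: 0.0
```

```bash
python3 - <<'E'
from h import *
np.set_printoptions(precision=4,suppress=True)
w=snap('wrist','w7.png');W=world(w).reshape(-1,3)
q=W[(np.hypot(W[:,0]-.448,W[:,1]+.097)<.04)&(W[:,2]>.098)&(W[:,2]<.115)];print(len(q),cv2.minEnclosingCircle(q[:,:2].astype(np.float32)))
c=snap('side');S=world(c).reshape(-1,3)
q=S[(np.hypot(S[:,0]-.484,S[:,1]+.266)<.04)&(S[:,2]>.085)&(S[:,2]<.115)];print('salt top',len(q),(q.min(0)+q.max(0))/2 if len(q) else '')
cv2.imwrite('pics/s7.png',cv2.resize(c['frame'][170:370,230:450,::-1],None,fx=2,fy=2))
mv((.448,-.0968,.068,-173))
E
```

```text
2153 ((0.4485552906990051, -0.09717448800802231), 0.02033151313662529)
salt top 219 [ 0.4823 -0.265   0.0911]
t 20.98 p [ 0.4475 -0.0969  0.1932] rpy [-179.99    0.02 -172.9 ] w 0.0877
turn [-0.0001  0.0002  0.0011] then shift [-0.0005  0.      0.1252] rows@38 3.3
```

View pics/s7.png

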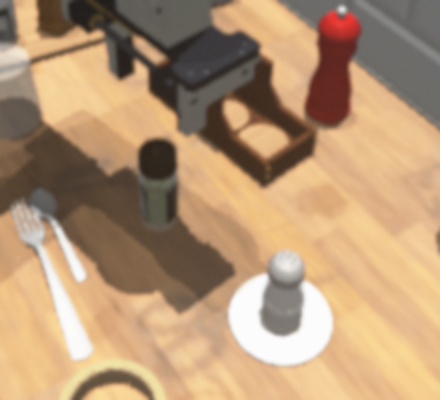

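Request:
apply_moves(targets=[[1,-0.001,0,0.015,0,0,0],[1,0,0,0.03,0,0,0],[1,0,0,0.033,0,0,0],[1,0,0,0.03,0,0,0],[1,0,0,0.014,0,0,0],[1,0,0,0.003,0,0,0],[1,0,0,0,0,0,0],[0,0,0,0,0,0,0],[0,0,0,0,0,0,0],[0,0,0,0,0,0,0],[0,0,0,0,0,0,0],[0,0,0,0,0,0,0],[0,0,0,0,0,0,0],[0,0,0,0,0,0,0],[0,0,0,0,0,0,0],[0,0,0,0,0,0,0]], newtons=25)

```text
time_s: 22.32
tcp_pos: [0.4485, -0.0966, 0.0682]
eef_rot: [180.0, 0.0, -172.9]
contact_force: [-0.8, -0.8, 2.3]
gripper_width: 0.0404
gripper_force: 25.0
```

Request:
apply_moves(targets=[[0,0,0,-0.01,0,0,0],[0,0,0,-0.025,0,0,0],[0,0,0,-0.033,0,0,0],[0,0,0,-0.033,0,0,0],[0,0,0,-0.02,0,0,0],[0,0,0,0,0,0,0],[0,0,0,0,0,0,0]])

```text
time_s: 22.9
tcp_pos: [0.4488, -0.0965, 0.1899]
eef_rot: [180.0, 0.1, -173.0]
contact_force: [-0.2, -1.1, -1.6]
gripper_width: 0.0404
gripper_force: 25.0
```

```bash
python3 - <<'E'
from h import *
s=get_state();print(s['contact_force'],s['gripper_force'])
mv((.6010,-.0122,.19,-173),(.6010,-.0122,.078,-173))
E
```

```text
[-0.19906973 -1.09692281 -1.58021163] 24.963659048080444
t 22.9 p [ 0.4488 -0.0965  0.1899] rpy [ 1.7997e+02  1.5000e-01 -1.7295e+02] w 0.0404
turn [0.0003 0.0016 0.0005] then shift [-1.614e-01  6.510e-02 -1.000e-04] rows@38 4.6
turn [0. 0. 0.] then shift [ 0.    -0.     0.112] rows@38 2.9
```

Request:
apply_moves(targets=[[0,-0.0114,0.0046,0,0,0,0],[0,-0.022,0.009,0,0,0,0],[0,-0.026,0.0105,0,0,0,0],[0,-0.026,0.0105,0,0,0,0],[0,-0.026,0.0105,0,0,0,0],[0,-0.024,0.0095,0,0,0,0],[0,-0.018,0.007,0,0,0,0],[0,-0.008,0.0035,0,0,0,0],[0,0,0,0,0,0,0],[0,0,0,0,0,0,0]])

```text
time_s: 23.73
tcp_pos: [0.5998, -0.0122, 0.1872]
eef_rot: [-180.0, -0.2, -172.9]
contact_force: [-0.0, 0.2, -1.4]
gripper_width: 0.0399
gripper_force: 25.0
```

```bash
python3 - <<'E'
from h import *
s=get_state();print(s['contact_force'],s['gripper_force'])
mv((.6010,-.0122,.19,-173),(.6010,-.0122,.078,-173))
E
```

```text
[-0.00921354  0.21244189 -1.41239567] 24.96376723051071
t 23.73 p [ 0.5998 -0.0122  0.1872] rpy [-179.98   -0.19 -172.94] w 0.0399
turn [-0.0002 -0.0021  0.0007] then shift [-0.0012 -0.0001 -0.0028] rows@38 0.1
turn [0. 0. 0.] then shift [ 0.    -0.     0.112] rows@38 2.9
```

Request:
apply_moves(targets=[[0,-0.0005,0,0.01,0,0,0],[0,0,0,0.022,0,0,0],[0,0,0,0.028,0,0,0],[0,0,0,0.025,0,0,0],[0,0,0,0.015,0,0,0],[0,0,0,0.007,0,0,0],[0,0,0,0,0,0,0],[0,0,0,0,0,0,0]])

```text
time_s: 24.4
tcp_pos: [0.601, -0.0125, 0.0824]
eef_rot: [-180.0, 0.0, -172.9]
contact_force: [0.4, -0.7, -0.2]
gripper_width: 0.0403
gripper_force: 25.0
```

Request:
apply_moves(targets=[[0,0,0,0.003,0,0,0],[0,0,0,0.002,0,0,0],[0,0,0,0.001,0,0,0],[0,0,0,0,0,0,0],[0,0,0,0,0,0,0]])

```text
time_s: 24.82
tcp_pos: [0.6012, -0.0122, 0.0764]
eef_rot: [180.0, 0.0, -172.9]
contact_force: [0.1, 0.0, -0.8]
gripper_width: 0.04
gripper_force: 25.0
```

Request:
apply_moves(targets=[[0,0,0,0.0008,0,0,0],[0,0,0,0,0,0,0],[1,0,0,0,0,0,0],[1,0,0,0,0,0,0],[1,0,0,0,0,0,0],[1,0,0,0,0,0,0],[1,0,0,0,0,0,0],[1,0,0,-0.02,0,0,0],[1,0,0,-0.035,0,0,0],[1,0,0,-0.035,0,0,0],[1,0,0,-0.035,0,0,0],[1,0,0,-0.035,0,0,0],[1,0,0,-0.01,0,0,0],[1,0,0,0,0,0,-0.0769],[1,0,0,0,0,0,-0.0769],[1,0,0,0,0,0,-0.0769],[1,0,0,0,0,0,-0.0769],[1,0,0,0,0,0,-0.0769],[1,0,0,0,0,0,-0.0769]])

```text
time_s: 26.4
tcp_pos: [0.601, -0.0122, 0.245]
eef_rot: [180.0, -0.0, -131.1]
contact_force: [0.2, -1.3, 0.6]
gripper_width: 0.0874
gripper_force: 0.0
```

Request:
apply_moves(targets=[[1,0,0,0,0,0,-0.0769],[1,0,0,0,0,0,-0.0769],[1,0,0,0,0,0,-0.0769],[1,0,0,0,0,0,-0.0769],[1,0,0,0,0,0,-0.0769],[1,0,0,0,0,0,-0.0769],[1,0,0,0,0,0,-0.0769],[1,0,0,0,0,0,0],[1,0,0,0,0,0,0]])

```text
time_s: 27.15
tcp_pos: [0.601, -0.0122, 0.2451]
eef_rot: [180.0, 0.0, -83.2]
contact_force: [-0.2, 0.4, 0.2]
gripper_width: 0.0876
gripper_force: 0.0
```

```bash
python3 - <<'E'
from h import *
np.set_printoptions(precision=4,suppress=True)
w=snap('wrist','w8.png');W=world(w).reshape(-1,3)
q=W[(np.hypot(W[:,0]-.601,W[:,1]+.012)<.04)&(W[:,2]>.106)&(W[:,2]<.125)];print(len(q),cv2.minEnclosingCircle(q[:,:2].astype(np.float32)) if len(q)>4 else '',np.median(q[:,2]))
c=snap('top','top8.png');P=world(c).reshape(-1,3)
def top(x,y,z0,z1,r=.035):
    q=P[(np.hypot(P[:,0]-x,P[:,1]-y)<r)&(P[:,2]>z0)&(P[:,2]<z1)];print(x,y,len(q),(q.min(0)+q.max(0))/2 if len(q) else '')
top(.501,.27,.15,.163);top(.424,.273,.113,.125);top(.484,-.267,.08,.11);top(.374,.138,.08,.1,.06)
mv((.5017,.270,.2365,-83),(.5017,.27,.151,-83))
E
```

```text
1573 ((0.6017146110534668, -0.012095662765204906), 0.020250635221600533) 0.11217897659649251
0.501 0.27 0 
0.424 0.273 0 
0.484 -0.267 124 [ 0.4814 -0.2643  0.0896]
0.374 0.138 289 [0.3745 0.1343 0.0885]
t 27.25 p [ 0.601  -0.0122  0.2451] rpy [179.99   0.   -83.19] w 0.0876
turn [ 0.0001  0.     -0.0021] then shift [-0.2922  0.0642  0.0086] rows@38 7.9
turn [0. 0. 0.] then shift [ 0.     -0.      0.0855] rows@38 2.2
```

View pics/w8.png

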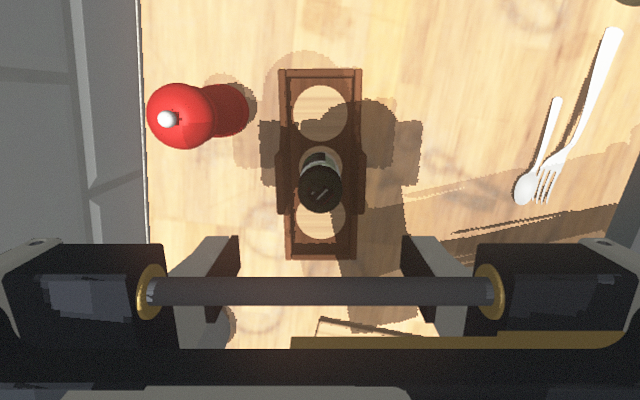

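Request:
apply_moves(targets=[[1,-0.0365,0.008,0,0,0,0],[1,-0.0365,0.008,0,0,0,0],[1,-0.0365,0.008,0,0,0,0],[1,-0.0365,0.008,0,0,0,0],[1,-0.0365,0.008,0,0,0,0],[1,-0.0365,0.008,0,0,0,0],[1,-0.0365,0.008,0,0,0,0],[1,-0.0365,0.008,0,0,0,0],[1,0,0,0,0,0,0],[1,0,0,0,0,0,0]])

```text
time_s: 28.08
tcp_pos: [0.5011, 0.2716, 0.2451]
eef_rot: [180.0, 0.0, -82.9]
contact_force: [-0.3, -0.3, -0.4]
gripper_width: 0.0875
gripper_force: 0.0
```

```bash
python3 - <<'E'
from h import *
mv((.5017,.270,.2445,-83),(.5017,.27,.1495,-83))
E
```

```text
t 28.08 p [0.5011 0.2716 0.2451] rpy [180.     0.   -82.93] w 0.0875
turn [0.     0.     0.0008] then shift [ 0.0017 -0.0004  0.0006] rows@38 0.0
turn [0. 0. 0.] then shift [ 0.    -0.     0.095] rows@38 2.5
```

Request:
apply_moves(targets=[[0.9,0.0015,-0.0005,0.015,0,0,0],[0.9,0,0,0.03,0,0,0],[0.9,0,0,0.03,0,0,0],[0.9,0,0,0.015,0,0,0],[0.9,0,0,0.004,0,0,0],[0.9,0,0,0,0,0,0],[0,0,0,0,0,0,0],[0,0,0,0,0,0,0],[0,0,0,0,0,0,0],[0,0,0,0,0,0,0],[0,0,0,0,0,0,0],[0,0,0,0,0,0,0],[0,0,0,0,0,0,0]], newtons=35)

```text
time_s: 29.17
tcp_pos: [0.5027, 0.2685, 0.1519]
eef_rot: [-180.0, 0.0, -83.0]
contact_force: [-1.3, 0.6, 3.9]
gripper_width: 0.0471
gripper_force: 35.0
```

Request:
apply_moves(targets=[[0,0,0,-0.01,0,0,0],[0,0,0,-0.025,0,0,0],[0,0,0,-0.03,0,0,0],[0,0,0,-0.03,0,0,0],[0,0,0,-0.03,0,0,0],[0,0,0,-0.015,0,0,0],[0,0,0,0,0,0,0],[0,0,0,0,0,0,0]])

```text
time_s: 29.83
tcp_pos: [0.5024, 0.2685, 0.2921]
eef_rot: [-179.9, 0.1, -83.0]
contact_force: [-0.3, -0.0, -2.6]
gripper_width: 0.0476
gripper_force: 35.0
```

```bash
python3 - <<'E'
from h import *
s=get_state();print(s['contact_force'],s['gripper_force'])
mv((.6065,-.0735,.29,-83),(.6065,-.0735,.148,-83))
E
```

```text
[-0.31206598 -0.02313867 -2.63588251] 34.99945838251733
t 29.83 p [0.5024 0.2685 0.2921] rpy [-1.7995e+02  8.0000e-02 -8.2980e+01] w 0.0476
turn [-0.0006  0.0009  0.0002] then shift [ 0.3521 -0.0617  0.0021] rows@38 9.4
turn [0. 0. 0.] then shift [ 0.    -0.     0.142] rows@38 3.7
```

Request:
apply_moves(targets=[[0,0.012,-0.002,0,0,0,0],[0,0.024,-0.004,0,0,0,0],[0,0.03,-0.0052,0,0,0,0],[0,0.03,-0.0052,0,0,0,0],[0,0.03,-0.0052,0,0,0,0],[0,0.03,-0.0052,0,0,0,0],[0,0.03,-0.0052,0,0,0,0],[0,0.03,-0.0052,0,0,0,0],[0,0.03,-0.0052,0,0,0,0],[0,0.03,-0.0052,0,0,0,0],[0,0.03,-0.0052,0,0,0,0],[0,0.024,-0.004,0,0,0,0],[0,0.015,-0.003,0,0,0,0],[0,0.0065,-0.001,0,0,0,0],[0,0,0,0,0,0,0],[0,0,0,0,0,0,0]])

```text
time_s: 31.17
tcp_pos: [0.6052, -0.0733, 0.2901]
eef_rot: [179.9, 0.0, -83.0]
contact_force: [-0.7, 0.4, -1.7]
gripper_width: 0.0469
gripper_force: 35.0
```

```bash
python3 - <<'E'
from h import *
s=get_state();print(s['contact_force'],s['gripper_force'])
np.set_printoptions(precision=4,suppress=True)
mv((.6055,-.073,.29,-83),(.6055,-.073,.1475,-83))
w=snap('wrist','w9.png')
c=snap('top');P=world(c).reshape(-1,3)
q=P[(np.hypot(P[:,0]-.424,P[:,1]-.273)<.035)&(P[:,2]>.1)&(P[:,2]<.125)];print(len(q),(q.min(0)+q.max(0))/2 if len(q) else '')
E
```

```text
[-0.69342351  0.37505848 -1.73774106] 34.999611142266076
t 31.17 p [ 0.6052 -0.0733  0.2901] rpy [179.88   0.02 -83.03] w 0.0469
turn [ 0.0013  0.0002 -0.0003] then shift [-0.0002 -0.0003  0.0001] rows@38 0.0
turn [0. 0. 0.] then shift [ 0.     -0.      0.1425] rows@38 3.7
0
```

View pics/w9.png

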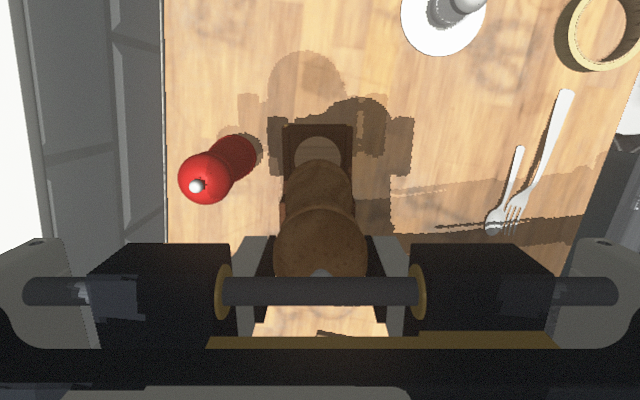

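Request:
apply_moves(targets=[[0,0,0,0.012,0,0,0],[0,0,0,0.025,0,0,0],[0,0,0,0.03,0,0,0],[0,0,0,0.03,0,0,0],[0,0,0,0.022,0,0,0],[0,0,0,0.012,0,0,0],[0,0,0,0.006,0,0,0],[0,0,0,0,0,0,0],[0,0,0,0,0,0,0]])

```text
time_s: 32.02
tcp_pos: [0.6063, -0.0725, 0.155]
eef_rot: [-180.0, -0.0, -82.9]
contact_force: [0.7, 0.2, -1.3]
gripper_width: 0.0473
gripper_force: 35.0
```

Request:
apply_moves(targets=[[0,0,0,0.003,0,0,0],[0,0,0,0.002,0,0,0],[0,0,0,0.001,0,0,0],[0,0,0,0,0,0,0],[0,0,0,0,0,0,0]])

```text
time_s: 32.43
tcp_pos: [0.6059, -0.0732, 0.1485]
eef_rot: [-180.0, -0.0, -83.0]
contact_force: [-0.1, -0.1, -2.4]
gripper_width: 0.0472
gripper_force: 35.0
```

Request:
apply_moves(targets=[[0,0,0,0.0012,0,0,0],[0,0,0,0,0,0,0],[0,0,0,0,0,0,0]])

```text
time_s: 32.68
tcp_pos: [0.6063, -0.0733, 0.1479]
eef_rot: [-179.9, -0.0, -83.0]
contact_force: [-0.5, 0.3, 4.8]
gripper_width: 0.0471
gripper_force: 35.0
```

Request:
apply_moves(targets=[[0.8,0,0,0,0,0,0],[0.8,0,0,0,0,0,0],[0.8,0,0,0,0,0,0],[0.8,0,0,0,0,0,0],[0.8,0,0,0,0,0,0],[0.85,0,0,-0.02,0,0,0],[0.85,0,0,-0.035,0,0,0],[1,0,0,-0.035,0,0,0],[1,0,0,-0.01,0,0,0]])

```text
time_s: 33.43
tcp_pos: [0.6081, -0.0734, 0.2528]
eef_rot: [-179.6, -0.1, -82.9]
contact_force: [0.8, -0.1, 1.3]
gripper_width: 0.0831
gripper_force: 0.0
```

Request:
apply_moves(targets=[[1,-0.0332,0.0126,0,0,0,0],[1,-0.0332,0.0126,0,0,0,0],[1,-0.0332,0.0126,0,0,0,0],[1,-0.0332,0.0126,0,0,0,0],[1,-0.0332,0.0126,0,0,0,0],[1,-0.0332,0.0126,0,0,0,0],[1,-0.0332,0.0126,0,0,0,0],[1,-0.0332,0.0126,0,0,0,0],[1,-0.0332,0.0126,0,0,0,0],[1,-0.0332,0.0126,0,0,0,0],[1,-0.0332,0.0126,0,0,0,0],[1,0,0,0,0,0,0],[1,0,0,0,0,0,0]])

```text
time_s: 34.52
tcp_pos: [0.4227, 0.274, 0.247]
eef_rot: [-180.0, 0.0, -82.8]
contact_force: [0.1, -0.6, 0.8]
gripper_width: 0.0879
gripper_force: 0.0
```

```bash
python3 - <<'E'
from h import *
np.set_printoptions(precision=4,suppress=True)
mv((.4237,.273,.24,-83),(.4237,.273,.0885,-83))
for n in ('side','top'):
    P=world(snap(n,n+'10.png')).reshape(-1,3)
    for k,x,y,z0,z1 in (('spice',.4237,.273,.1,.125),('mill',.606,-.073,.15,.162),('herb',.601,-.012,.105,.12)):
        q=P[(np.hypot(P[:,0]-x,P[:,1]-y)<.033)&(P[:,2]>z0)&(P[:,2]<z1)];print(n,k,len(q),(q.min(0)+q.max(0))/2 if len(q) else '')
E
```

```text
t 34.52 p [0.4227 0.274  0.247 ] rpy [-180.      0.01  -82.77] w 0.0879
turn [-0.      0.0001  0.0025] then shift [ 0.0011 -0.0009  0.007 ] rows@38 0.2
turn [0. 0. 0.] then shift [ 0.     -0.      0.1515] rows@38 4.0
side spice 199 [0.4241 0.271  0.1107]
side mill 157 [ 0.6026 -0.077   0.1545]
side herb 198 [ 0.6004 -0.0126  0.1113]
top spice 200 [0.4231 0.2725 0.1112]
top mill 155 [ 0.6017 -0.0734  0.1559]
top herb 176 [ 0.5988 -0.012   0.1133]
```

Request:
apply_moves(targets=[[1,0,-0.0005,0.02,0,0,0.002],[1,0,0,0.033,0,0,0],[1,0,0,0.035,0,0,0],[1,0,0,0.035,0,0,0],[1,0,0,0.022,0,0,0],[1,0,0,0.012,0,0,0],[1,0,0,0,0,0,0],[0,0,0,0,0,0,0],[0,0,0,0,0,0,0],[0,0,0,0,0,0,0],[0,0,0,0,0,0,0],[0,0,0,0,0,0,0],[0,0,0,0,0,0,0],[0,0,0,0,0,0,0],[0,0,0,0,0,0,0],[0,0,0,0,0,0,0]], newtons=25)

```text
time_s: 35.95
tcp_pos: [0.4241, 0.2726, 0.0902]
eef_rot: [-180.0, 0.0, -83.1]
contact_force: [-0.8, -0.5, 1.4]
gripper_width: 0.0403
gripper_force: 25.0
```

Request:
apply_moves(targets=[[0,0,0,-0.01,0,0,0],[0,0,0,-0.028,0,0,0],[0,0,0,-0.033,0,0,0],[0,0,0,-0.033,0,0,0],[0,0,0,-0.022,0,0,0],[0,0,0,0,0,0,0],[0,0,0,0,0,0,0]])

```text
time_s: 36.53
tcp_pos: [0.4243, 0.273, 0.2179]
eef_rot: [-179.9, 0.2, -83.2]
contact_force: [0.0, 0.4, -1.9]
gripper_width: 0.0407
gripper_force: 25.0
```

```bash
python3 - <<'E'
from h import *
s=get_state();print(s['contact_force'],s['gripper_force'])
mv((.594,.0505,.214,-83),(.594,.0505,.0845,-83))
E
```

```text
[ 0.00825395  0.44682506 -1.93183942] 24.954419173300266
t 36.53 p [0.4243 0.273  0.2179] rpy [-1.7988e+02  1.5000e-01 -8.3150e+01] w 0.0407
turn [-0.0014  0.0017 -0.0017] then shift [ 0.2415 -0.1413  0.0039] rows@38 7.4
turn [0. 0. 0.] then shift [ 0.     -0.      0.1295] rows@38 3.4
```

Request:
apply_moves(targets=[[0,0.012,-0.007,0,0,0,0],[0,0.024,-0.014,0,0,0,0],[0,0.0285,-0.0167,0,0,0,0],[0,0.0285,-0.0167,0,0,0,0],[0,0.0285,-0.0167,0,0,0,0],[0,0.0285,-0.0167,0,0,0,0],[0,0.0285,-0.0167,0,0,0,0],[0,0.0285,-0.0167,0,0,0,0],[0,0.02,-0.0118,0,0,0,0],[0,0.01,-0.0058,0,0,0,0],[0,0.0045,-0.0026,0,0,0,0],[0,0,0,0,0,0,0],[0,0,0,0,0,0,0]])

```text
time_s: 37.62
tcp_pos: [0.5926, 0.05, 0.2154]
eef_rot: [179.9, 0.0, -83.2]
contact_force: [-0.8, 0.8, -1.4]
gripper_width: 0.0406
gripper_force: 25.0
```

```bash
python3 - <<'E'
from h import *
mv((.594,.0505,.2155,-83),(.594,.0505,.0862,-83))
E
```

```text
t 37.62 p [0.5926 0.05   0.2154] rpy [179.93   0.   -83.16] w 0.0406
turn [ 0.0008  0.     -0.0018] then shift [-0.0004 -0.0015 -0.0001] rows@38 0.0
turn [0. 0. 0.] then shift [ 0.     -0.      0.1293] rows@38 3.4
```

Request:
apply_moves(targets=[[0,0,-0.001,0.012,0,0,0],[0,0,0,0.025,0,0,0],[0,0,0,0.03,0,0,0],[0,0,0,0.028,0,0,0],[0,0,0,0.018,0,0,0],[0,0,0,0.01,0,0,0],[0,0,0,0,0,0,0],[0,0,0,0,0,0,0]])

```text
time_s: 38.28
tcp_pos: [0.5943, 0.0505, 0.0936]
eef_rot: [-180.0, -0.0, -83.1]
contact_force: [-0.7, -0.1, -1.4]
gripper_width: 0.0404
gripper_force: 25.0
```

Request:
apply_moves(targets=[[0,0,0,0.003,0,0,0],[0,0,0,0.0025,0,0,0],[0,0,0,0.0015,0,0,0],[0,0,0,0,0,0,0],[0,0,0,0,0,0,0]])

```text
time_s: 38.7
tcp_pos: [0.5944, 0.0496, 0.0864]
eef_rot: [-180.0, 0.0, -83.2]
contact_force: [-0.4, -1.0, -0.7]
gripper_width: 0.0407
gripper_force: 25.0
```

Touching; release, retreat upward, and check.

Request:
apply_moves(targets=[[0,0,0,0.0006,0,0,0],[0,0,0,0,0,0,0],[0.8,0,0,0,0,0,0],[0.8,0,0,0,0,0,0],[0.8,0,0,0,0,0,0],[0.8,0,0,0,0,0,0],[0.8,0,0,0,0,0,0],[0.8,0,0,-0.02,0,0,0],[0.8,0,0,-0.03,0,0,0],[0.8,0,0,-0.03,0,0,0],[0.8,0,0,-0.03,0,0,0],[0.8,0,0,-0.03,0,0,0],[0.8,0,0,-0.03,0,0,0],[0.8,-0.03,0.02,0,0,0,0],[0.8,-0.03,0.02,0,0,0,0],[0.8,-0.03,0.02,0,0,0,0],[0.8,-0.03,0.02,0,0,0,0],[0.8,-0.03,0.02,0,0,0,0],[0.8,0,0,0,0,0,0]])

```text
time_s: 40.28
tcp_pos: [0.4742, 0.1899, 0.2559]
eef_rot: [-180.0, 0.1, -83.0]
contact_force: [-0.4, -0.4, 0.5]
gripper_width: 0.0704
gripper_force: 0.0
```

```bash
python3 - <<'E'
from h import *
np.set_printoptions(precision=4,suppress=True)
C=[]
for n in ('side','top'):
    c=snap(n);P=world(c).reshape(-1,3);C.append(c['frame'][...,::-1])
    for k,x,y,z0,z1 in (('spice',.594,.05,.105,.125),('mill',.606,-.073,.15,.162),('herb',.601,-.012,.105,.12),('salt',.484,-.266,.08,.11),('tumbler',.374,.138,.08,.1)):
        q=P[(np.hypot(P[:,0]-x,P[:,1]-y)<.045)&(P[:,2]>z0)&(P[:,2]<z1)];print(n,k,len(q),(q.min(0)+q.max(0))/2 if len(q) else '')
a=cv2.resize(C[0][130:370,190:490],(500,400));b=cv2.resize(C[1][110:270,180:440],(650,400))
cv2.imwrite('pics/f.png',np.hstack([a,b])[:, :800] if 0 else cv2.resize(np.hstack([a,b]),(800,278)))
E
```

```text
side spice 189 [0.5943 0.0377 0.111 ]
side mill 164 [ 0.6026 -0.0769  0.1558]
side herb 213 [0.6001 0.0003 0.1112]
side salt 263 [ 0.482  -0.264   0.0884]
side tumbler 542 [0.3746 0.1362 0.0876]
top spice 184 [0.5923 0.0379 0.1135]
top mill 144 [ 0.6027 -0.0734  0.1558]
top herb 181 [ 0.5989 -0.0105  0.1127]
top salt 122 [ 0.4813 -0.2637  0.0907]
top tumbler 524 [0.3734 0.1385 0.0886]
```

View pics/f.png

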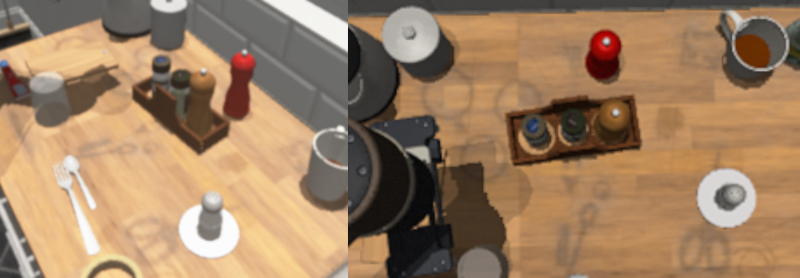

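All three stand upright in the caddy, the salt is on the coaster (730,195), and the tumbler has not moved.

```bash
python3 -c "
from plant import close_job
print(close_job())"
```

```text
the job is handed in; nothing more can be done
None
```

The job is handed in at about 40 s of the 125 s: the salt stands on the coaster, the herb jar is in the caddy's middle place, the mill and spice jar are back upright in their end places, and the final camera check shows the glass unmoved.

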